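# Fold open the niche's bifold door and switch on the lamp inside

### The arm

A 6-joint arm with a two-finger parallel gripper is mounted at the origin on the work surface. World frame = base frame: x ahead of the robot, y to its left, z up, the work surface at z = 0. Lengths are in m, angles in rad, forces in N, time in s.
With the tool pointing down it reaches from about 0.375 to 0.975 m from the base axis. Payload 3.8 kg.
Tool frame: the origin (TCP) lies on the centre line of the jaws, within the pads' length; the fingertips stand 22 mm ahead of it and the grasp point (between the pads) lies 3 mm ahead of it; z points along the fingers, y is the direction in which the jaws open and shut (so a half turn about z gives the same grasp; the last joint's range is limited). The gripper opens to 85 mm and grips with 20 to 120 N. Pads are 22 mm wide; open, the fingers measure 114 mm over their backs; the gripper's body (76 mm by 85 mm) begins 54 mm behind the grasp point. The pads swing forward as they close: fully open they stand 13 mm farther back than shut.
Start: joints at [-1.273, 0.264, 1.604, -0, 1.274, -0.037], TCP at [0.222, -0.638, 0.253] pointing down, gripper open.
Joint ranges: [-2.63, 2.63], [-0.94, 2.18], [0.31, 2.57], [-1.31, 4.45], [0, 2.66], [-2.55, 2.55]. Speed limits (rad/s): [2.57, 2.57, 3.14, 3.14, 3.14, 3.14].

### API

Orientations are given as [roll, pitch, yaw] about the fixed x, y, z axes, in that order (R = Rz(yaw) Ry(pitch) Rx(roll)).
In Python, from station import state, snapshot, get_calibration, close_job gives the robot as it stands. The module is installed in compiled form; this text tells all that it offers.
- The arm moves only by the tool drive_tool, never from a script. Its argument "motion" is a list that holds one entry, the list of rows, each a list of 5 numbers: the shift along the tool's x, y, z in cm, then the turn about the tool's z in rad, then the opening, from -1 (shut) to 1 (fully open). A call has 1 to 8 rows; each row is the pose to reach, as a shift and turn from the pose measured when the call began, along the tool's axes at that moment; what a row does not reach only later rows make up. A row lasts 1/12 s, in which the tool goes at most 41.7 mm and 7.16 degrees, less where a joint would pass 70% of its speed; a pose out of reach is approached as far as the arm can. A call with a gripper value outside its range is refused whole. The fingers move at their own pace and stop on an object; the grip force is fixed at half the most. Time passes only in rows, so rows that repeat a pose let the fingers close. It gives the time, the measured TCP pose, the force and the opening at its end, in the units of the state.
- state(): the state, without advancing time (a new reading comes with each control period).
- snapshot(name): name is "scene" or "top"; returns the picture (400x640x3 uint8, red, green, blue); there is no depth.
- get_calibration(name): a dict with "K" (3x3 intrinsics, pixels), "eye" and "orientation" of the camera in the world. Camera axes: x right, y down, z forward; pixel columns grow to the right and rows downward; lengths in m; the calibration is good to about 2 mm. A picture is of the moment at which its call begins. get_calibration takes no time and is no camera call.
- close_job(): hands the job in, once; it reports no verdict.
The state is a dict: "time": time; "q": joint angles; "qvel": joint speeds; "joint_torque": joint torques, N m; "position": TCP position; "tool_rot": TCP orientation; "ft_force": force on the tool from outside, world axes, zero at the start; "wrist_torque": the same for the moment, N m; "gripper_width": finger opening in m.
Only numpy, scipy, OpenCV 4.12 (cv2) and the standard library are available. Lean on these libraries where they do the work, as an engineer would, in place of code of your own. Each camera call takes 0.05 s, during which the arm holds its last target.

### The job

Light the window niche: pull its turquoise bifold door by the brass handle until both panels are folded fully together at the left, let go of the handle, then push the red toggle of the lamp inside all the way over to the back to switch it on. Leave the pottery, the cloche, the plant and the book where they stand, and finish with the door still open and the lamp on.

Things in the scene. Friction and masses are not known exactly. Their poses are not given: they have to be found in the camera images.
- niche: Fixed adobe niche, 510 mm wide, 200 deep, 315 high. Origin: on the table mat, mid-width, in the front plane of its cheeks (= inner face of the shut door). x points into the niche, y to its left, z up; turned up to 0.2 rad. Cheeks at y = +-175 to +-255 mm, opening 350 mm wide. Floor 12 mm above the origin; back open.
- eave (a point): Middle of the lower front edge of the wooden header over the door: 40 mm in front of the niche's front plane, 270 mm above its origin. The header is 52 mm deep, 40 high, 470 long; a clear glass roof at 300 mm lies behind it. It overhangs the door, so take the handle with the tool leaning back toward the robot 30 to 45 degrees.
- jamb_hinge (a point): Foot of the door's vertical pivot line, at the left end of the opening: 160 mm to the +y side of the niche's origin, 18 mm above it; axes parallel to the niche's.
- leaf_jamb (a joint): Fold angle q of the bifold door, rad: 0 shut, 1.40 fully folded (stop); starts ajar. The first panel turns about the pivot line by q, its free edge coming out toward the robot; the lead panel leans the other way by q, its far edge running in the track along the front plane to the left. Light friction, under 3 N at the handle; stays where left.
- fold_line (a point): Foot of the hinge line between the two turquoise panels, on their inner faces. In the niche's frame (mm): x = -160 sin q, y = 160 - 160 cos q, z = 18. The track edge of the lead panel is at x = 0, y = 160 - 320 cos q. Each panel is 160 mm wide, 240 high, 15 thick (outward from the hinge lines).
- pull: Brass handle on the lead panel's outer face: upright round bar 14 mm thick, 120 long, a stem at each end (55 mm from its middle). Origin: middle of the bar, 183 mm above the niche's origin; x points into the panel; turned by +q about z from the niche. The bar's axis is 45 mm off the face. In the niche's frame (mm): x = -125 sin q - 60 cos q, y = 160 - 195 cos q - 60 sin q.
- lamp: White plastic tealight-style lamp fixed on the niche's floor. Origin: on that floor, below the toggle's pivot, about 43 mm behind the front plane. x points into the niche (within 0.2 rad of its x). Base 90 mm wide, 36 high, from 30 mm before the origin to 108 behind; candle 68 mm across, centred 70 mm behind the origin, 111 high, with a 42 mm flame tip on top.
- toggle_tip (a point): Centre of the red ball (24 mm across) at the end of the lamp's toggle. The pivot is 36 mm above the lamp's origin, the ball 45 mm from the pivot. At the start it leans 0.4 rad toward the robot (18 mm in front of the pivot), switched over it leans 0.4 rad to the back (18 mm behind it); about 41 mm above the pivot at either end.
- toggle (a joint): Toggle angle in rad: 0 off, leaning toward the robot (-x of the lamp); 0.8 on, leaning to the back (stop). Stays where it is left; 1 to 2 N at the ball moves it.
- jar: Bystander: squat redware jar, 132 mm across, 90 mm high, on the mat. Origin: centre of its underside.
- storyteller: Bystander: plain ceramic storyteller figurine, 96 mm across, 131 mm high, on the mat. Origin: centre of its underside.
- cloche: Bystander: round glass cloche on a wooden disc, 132 mm across, 172 mm high, on the mat. Origin: centre of its underside.
- cup: Bystander: small redware cup, 68 mm across, 65 mm high, on the niche's floor at its back left. Origin: centre of its underside.
- succulent: Bystander: plant pot, 84 mm across, about 105 mm high with the plant, on the mat at the right. Origin: centre of its underside.
- book: Bystander: closed book 130 x 190 x 22 mm, lying on the mat at the right. Origin: centre of its underside.

How it is judged:
By the outcome, as a careful person would: the job done as asked, in the order asked, and still so for the second after the job is handed in, with the robot touching nothing.
It also fails if it takes over 48 s, if anything falls off the work surface, if the arm or the gripper's body presses on something with over 40 N, if the wrist force passes 120 N, or if a joint passes its speed limit or range.

## Working session

There is one attempt and no reset: what is moved stays moved. The work goes in short steps, Python scripts to look and compute and a tool call to move; the robot and the scene stay as the last step left them, time stands still between calls to the robot, and variables do not carry over. Pictures are saved under pics/ and viewed, and the job is handed in when it is done.

Besides the shell and the picture viewer there is one more tool, called as name(argument=value, ...) on one line, values as JSON. drive_tool: Moves the arm, as the interface text tells. Its arguments: {"type":"object","properties":{"motion":{"type":"array","items":{"type":"array","items":{"type":"array","items":{"type":"number"}}}}},"required":["motion"]}

```bash
mkdir -p pics; ls
python3 - <<'E'
from station import *
import cv2,numpy as np
s=state();print(s)
for n in("scene","top"):
    c=get_calibration(n);print(n,c)
    cv2.imwrite(f"pics/{n}0.png",cv2.cvtColor(snapshot(n),cv2.COLOR_RGB2BGR))
E
```

```text
pics
{'time': 0.0, 'q': array([-1.27289435e+00,  2.64804507e-01,  1.60535439e+00,  1.46492168e-05,
        1.27368203e+00, -3.68957307e-02]), 'qvel': array([-2.29115062e-04,  5.66289460e-04, -5.02714215e-04, -9.98808968e-05,
       -2.32795132e-03,  3.65284156e-04]), 'joint_torque': array([-9.09243863e-04, -5.15114665e+01, -3.67314935e+01, -7.28397549e-05,
        1.28895842e-02,  1.90497111e-06]), 'position': array([ 0.22159988, -0.63688282,  0.25193794]), 'tool_rot': array([-3.13934643e+00, -9.69209029e-05,  3.34793295e-01]), 'ft_force': array([0.52396226, 0.24971233, 0.67882389]), 'wrist_torque': array([-0.02297051, -0.01632765,  0.02301157]), 'gripper_width': 0.08483074749035624}
scene {'K': array([[492.51601195,   0.        , 319.62262734],
       [  0.        , 492.51601195, 204.48435998],
       [  0.        ,   0.        ,   1.        ]]), 'eye': array([ 0.94751501, -0.13393213,  1.48898111]), 'orientation': array([-2.82466018e+00, -1.30497436e-04,  1.29200026e+00])}
top {'K': array([[447.31531883,   0.        , 315.66137138],
       [  0.        , 447.31531883, 195.37863693],
       [  0.        ,   0.        ,   1.        ]]), 'eye': array([ 0.31468296, -0.02393091,  1.44508922]), 'orientation': array([-2.97581164, -0.01645239, -1.54458874])}
```

View pics/scene0.png

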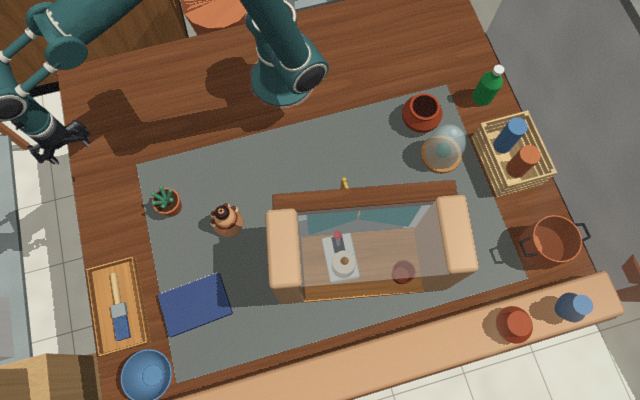

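View pics/top0.png

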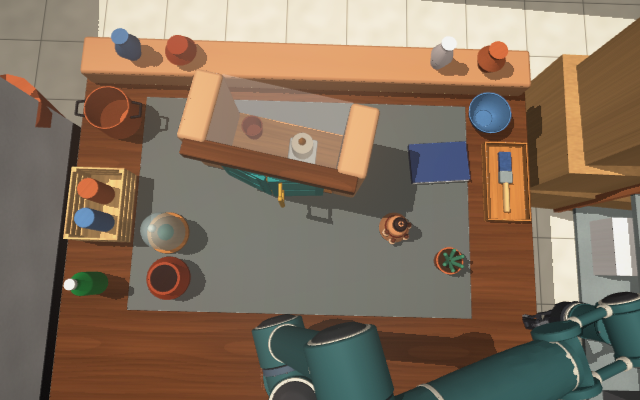

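Run:
```python
import cv2
a=cv2.imread("pics/top0.png")[60:225,170:390];cv2.imwrite("pics/top0c.png",cv2.resize(a,None,fx=3.6,fy=3.6,interpolation=cv2.INTER_CUBIC))
a=cv2.imread("pics/scene0.png")[165:310,255:485];cv2.imwrite("pics/scene0c.png",cv2.resize(a,None,fx=3.4,fy=3.4,interpolation=cv2.INTER_CUBIC))
```

```text
(no output)
```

View pics/top0c.png

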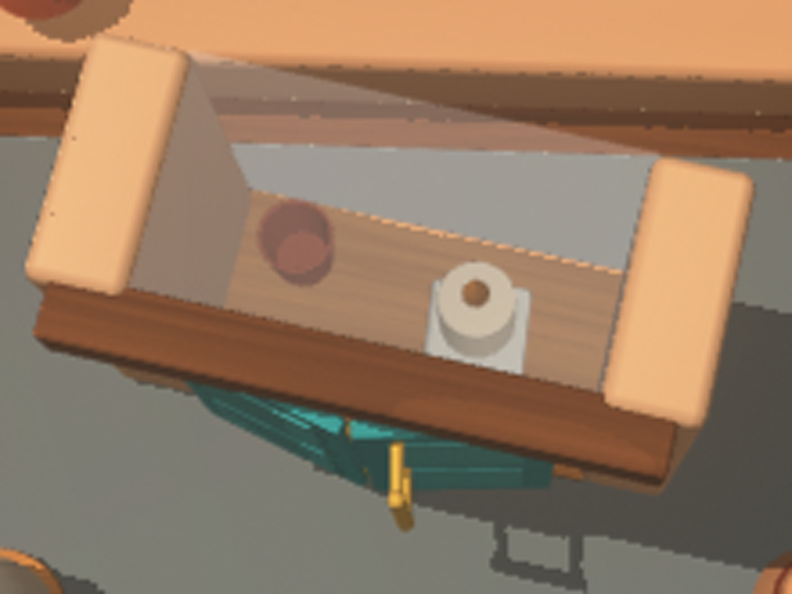

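View pics/scene0c.png

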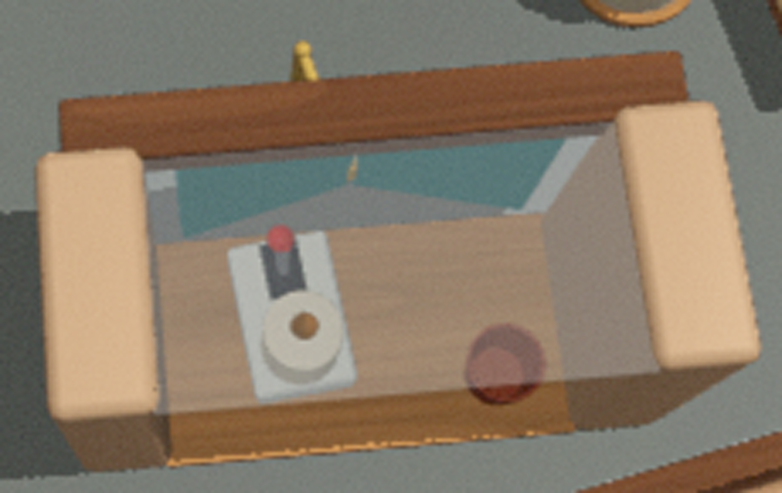

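```bash
cat > h.py <<'E'
import numpy as np
from scipy.spatial.transform import Rotation as Ro
from scipy.optimize import least_squares
from station import *
CAL={n:get_calibration(n) for n in("scene","top")}
def proj(n,P):
    c=CAL[n];R=Ro.from_euler('xyz',c['orientation']).as_matrix()
    p=(np.atleast_2d(P)-c['eye'])@R
    return p[:,:2]/p[:,2:]*c['K'][0,0]+c['K'][:2,2]
T=lambda u,v:(170+(u+.5)/3.6-.5,60+(v+.5)/3.6-.5)
S=lambda u,v:(255+(u+.5)/3.4-.5,165+(v+.5)/3.4-.5)
E
cat > fit.py <<'E'
from h import *
ck=lambda sx,sy:(0.200 if sx else 0., sy,0.315)
obs=[]
for (b,y,t,s) in [(1,.255,(97,35),(758,358)),(1,.175,(188,52),(660,366)),(0,.255,(27,278),(715,102)),(0,.175,(125,293),(618,108)),
 (1,-.175,(655,157),(157,408)),(1,-.255,(752,180),(52,418)),(0,-.175,(605,400),(143,150)),(0,-.255,(700,425),(38,155))]:
    obs+= [('top',ck(b,y),T(*t)),('scene',ck(b,y),S(*s))]
obs+=[('scene',(-.04,.235,.31),S(683,53)),('scene',(-.04,-.235,.31),S(60,101))]
def tow(p,P): 
    c,s=np.cos(p[3]),np.sin(p[3]);P=np.array(P);return np.array([p[0]+c*P[0]-s*P[1],p[1]+s*P[0]+c*P[1],p[2]+P[2]])
def pull(q,z): return (-.125*np.sin(q)-.06*np.cos(q),.16-.195*np.cos(q)-.06*np.sin(q),z)
def res(p,ret=0):
    r=[proj(n,tow(p,P))[0]-o for n,P,o in obs]
    q=p[4]
    r+=[proj('scene',tow(p,pull(q,.243)))[0]-S(303,46),proj('top',tow(p,pull(q,.243)))[0]-T(400,497)]
    lp=np.array([p[5],p[6],.012+.036+.041]);
    cl=lambda h:np.array([p[5]+.07*np.cos(p[7]),p[6]+.07*np.sin(p[7]),.012+h])
    ball=np.array([p[5]-.018*np.cos(p[7]),p[6]-.018*np.sin(p[7]),.089])
    r+=[proj('scene',tow(p,ball))[0]-S(280,237), proj('scene',tow(p,cl(.111+.042)))[0]-S(304,325), proj('top',tow(p,cl(.111+.042)))[0]-T(474,292),
        proj('scene',tow(p,cl(.111)))[0]-S(301,330)]
    return np.array(r) if ret else np.ravel(r)
f=least_squares(res,[.6,0,0,.1,.4,.043,-.05,0],loss='soft_l1')
if __name__=="__main__":
    print(f.x.round(4));print(res(f.x,1).round(1).tolist())
    p=f.x
    print('pull',tow(p,pull(p[4],.183)),'eave',tow(p,(-.04,0,.27)),'hinge',tow(p,(0,.16,.018)))
    print('ball',tow(p,(p[5]-.018*np.cos(p[7]),p[6]-.018*np.sin(p[7]),.089)))
E
python3 fit.py
```

```text
[ 0.5993  0.087  -0.0088 -0.1967  0.2351  0.0408 -0.0653  0.0906]
[[-1.9, -1.6], [2.0, 1.6], [1.6, 0.0], [-2.0, 2.0], [-2.7, 0.6], [0.2, -0.8], [-0.4, 3.0], [-2.4, -0.1], [-1.3, -1.0], [1.4, 1.5], [1.0, -0.9], [-1.0, 1.3], [-3.4, 2.7], [-0.1, -1.7], [0.2, 2.5], [-0.9, -0.7], [-1.3, 0.3], [-0.1, 0.3], [-0.0, 2.7], [-1.7, 1.2], [0.1, 0.7], [-0.2, -1.6], [0.0, -0.5], [0.0, -0.0]]
pull [0.50502347 0.06127745 0.17415005] eave [0.5601     0.09477184 0.26115005] hinge [0.63059816 0.24386916 0.00915005]
ball [0.60864366 0.01687918 0.08015005]
```

```bash
cat > fit2.py <<'E'
from fit import *
import fit
def run(z0=None):
    def R(p,ret=0):
        e,dz=p[8],0
        if z0 is not None: p=p.copy();p[2]=z0
        old=fit.obs
        new=[]
        for n,P,o in OBS:
            P=np.array(P)
            if abs(P[2]-.315)<1e-6:
                P[0]+=e if P[0]<.1 else -e; a=abs(P[1]); P[1]=np.sign(P[1])*(a+(e if a<.2 else -e)); 
            new.append((n,P,o))
        fit.obs=new
        return fit.res(p,ret)
    g=least_squares(R,list(f.x)+[0.004],loss='soft_l1')
    return g,R
OBS=fit.obs
if __name__=="__main__":
  for z in (None,0,.003):
    g,R=run(z);p=g.x.copy()
    if z is not None:p[2]=z
    print(z,g.cost,p.round(4));print(R(g.x,1).round(1).tolist())
    print('pull',tow(p,pull(p[4],.183)),'ball',tow(p,(p[5]-.018*np.cos(p[7]),p[6]-.018*np.sin(p[7]),.089)))
E
python3 fit2.py
```

```text
None 11.431188549229047 [ 0.5998  0.0859 -0.0044 -0.1955  0.2391  0.0405 -0.0647  0.0899  0.004 ]
[[-1.0, -0.7], [0.3, -0.0], [-0.3, 0.3], [-0.4, 0.1], [-1.0, -1.1], [-0.9, 0.4], [-1.5, 0.7], [-0.5, 0.9], [0.3, -0.2], [-0.7, 0.1], [-0.2, -0.7], [0.1, -0.3], [-1.1, 0.9], [-2.0, -0.3], [-0.3, 0.0], [0.2, 0.5], [-1.2, -0.2], [-0.6, 0.1], [-0.3, 2.3], [-1.4, 1.0], [0.1, 0.5], [-0.2, -1.8], [0.1, -1.0], [0.0, -0.2]]
pull [0.50508356 0.06018274 0.1785906 ] ball [0.60908432 0.01651805 0.0845906 ]
0 13.518841079565167 [ 0.6     0.0854  0.     -0.1958  0.2426  0.041  -0.0644  0.0911  0.0042]
[[-1.2, -1.4], [0.6, -0.3], [-0.5, -0.4], [-0.0, -0.2], [-1.1, -1.7], [-0.6, 0.0], [-1.7, 0.1], [-0.2, 0.5], [0.8, -0.7], [-1.1, -0.2], [0.2, -1.3], [-0.2, -0.6], [-0.7, 0.4], [-2.3, -0.6], [-0.0, -0.4], [-0.0, 0.2], [-0.9, -0.7], [-0.9, -0.4], [-0.4, 1.7], [-1.3, 0.8], [0.1, 0.3], [-0.1, -1.8], [0.2, -1.7], [0.0, -0.2]]
pull [0.50487092 0.05972215 0.183     ] ball [0.60976817 0.01610615 0.089     ]
0.003 17.152192271367948 [ 0.6001  0.0851  0.003  -0.196   0.2446  0.0414 -0.0643  0.092   0.0043]
[[-1.2, -2.0], [0.8, -0.4], [-0.6, -1.0], [0.2, -0.4], [-1.3, -2.2], [-0.4, -0.2], [-1.9, -0.4], [0.0, 0.3], [1.1, -1.1], [-1.3, -0.3], [0.4, -1.7], [-0.4, -0.8], [-0.4, 0.1], [-2.6, -0.9], [0.2, -0.8], [-0.2, -0.1], [-0.7, -1.0], [-1.2, -0.8], [-0.5, 1.3], [-1.2, 0.7], [0.0, 0.3], [-0.1, -1.9], [0.3, -2.2], [0.1, -0.2]]
pull [0.50479438 0.05940113 0.186     ] ball [0.610308   0.01581182 0.092     ]
```

```bash
cat >> h.py <<'E'
def shift(target,yaw=None):
    s=state();R=Ro.from_euler('xyz',s['tool_rot']).as_matrix()
    print('t',round(s['time'],2),'pos',s['position'].round(4),'rot',s['tool_rot'].round(3),'q',s['q'].round(3),'w',round(s['gripper_width'],4),'F',s['ft_force'].round(1))
    print('R',R.round(3).tolist())
    d=R.T@(np.array(target)-s['position'])*100
    print('shift cm',d.round(2),'|d|',np.linalg.norm(d).round(1))
E
python3 -c "
from h import *
shift((.36,-.34,.40))"
```

```text
t 0.1 pos [ 0.2216 -0.6369  0.2521] rot [-3.14  -0.     0.335] q [-1.273  0.265  1.605  0.     1.274 -0.037] w 0.0853 F [0.3 0.  0.4]
R [[0.944, 0.329, -0.001], [0.329, -0.944, 0.002], [0.0, -0.002, -1.0]]
shift cm [ 22.83 -23.53 -14.74] |d| 35.9
```

drive_tool(motion=[[[22.8,-23.5,-14.7,0.29,1],[22.8,-23.5,-14.7,0.29,1],[22.8,-23.5,-14.7,0.29,1],[22.8,-23.5,-14.7,0.29,1],[22.8,-23.5,-14.7,0.29,1],[22.8,-23.5,-14.7,0.29,1],[22.8,-23.5,-14.7,0.29,1],[22.8,-23.5,-14.7,0.29,1]]])

```text
time: 0.77
position: [0.3501, -0.3595, 0.3895]
tool_rot: [-3.139, 0.001, 0.044]
ft_force: [1.2, -0.1, -0.4]
gripper_width: 0.0854
```

drive_tool(motion=[[[8,-30,-6,0,1],[8,-30,-6,0,1],[8,-30,-6,0,1],[8,-30,-6,0,1],[8,-30,-6,0,1],[8,-30,-6,0,1],[8,-30,-6,0,1],[8,-30,-6,0,1]]])

```text
time: 1.43
position: [0.4168, -0.0531, 0.4509]
tool_rot: [-3.138, -0.0, 0.046]
ft_force: [0.1, -0.6, 0.2]
gripper_width: 0.0857
```

```bash
python3 -c "
from h import *
shift((.42,-.06,.9))"
```

```text
t 1.43 pos [ 0.4168 -0.0531  0.4509] rot [-3.138 -0.     0.046] q [-0.189 -0.289  1.797  0.004  1.634  1.336] w 0.0857 F [ 0.1 -0.6  0.2]
R [[0.999, 0.046, 0.0], [0.046, -0.999, 0.004], [0.0, -0.004, -1.0]]
shift cm [  0.31   0.54 -44.91] |d| 44.9
```

drive_tool(motion=[[[25,0,-32,0,1],[25,0,-32,0,1],[25,0,-32,0,1],[25,0,-32,0,1],[25,0,-32,0,1],[25,0,-32,0,1],[25,0,-32,0,1],[25,0,-32,0,1]]])

```text
time: 2.1
position: [0.6213, -0.045, 0.7135]
tool_rot: [-3.138, -0.001, 0.046]
ft_force: [0.9, -0.4, 1.5]
gripper_width: 0.0856
```

drive_tool(motion=[[[25,0,-32,0,1],[25,0,-32,0,1],[25,0,-32,0,1],[25,0,-32,0,1]]])

```text
time: 2.43
position: [0.667, -0.0393, 0.7576]
tool_rot: [-3.138, -0.01, 0.046]
ft_force: [1.4, -0.5, -2.6]
gripper_width: 0.0856
```

```bash
python3 -c "
from h import *
shift((.42,-.06,.9))"
```

```text
t 2.43 pos [ 0.667  -0.0393  0.7576] rot [-3.138 -0.01   0.046] q [-0.098  0.506  0.318  0.006  2.308  1.43 ] w 0.0856 F [ 1.4 -0.5 -2.6]
R [[0.999, 0.046, 0.01], [0.046, -0.999, 0.004], [0.01, -0.003, -1.0]]
shift cm [-24.63   0.87 -14.49] |d| 28.6
```

drive_tool(motion=[[[25,0,-32,0,1],[25,0,-32,0,1],[25,0,-32,0,1],[25,0,-32,0,1]]])

```text
time: 2.77
position: [0.663, -0.0305, 0.7695]
tool_rot: [-3.141, -0.039, 0.046]
ft_force: [0.5, 0.9, 0.1]
gripper_width: 0.0854
```

```bash
python3 -c "
from h import *
shift((.42,-.06,.9))"
```

```text
t 2.77 pos [ 0.663  -0.0305  0.7695] rot [-3.141 -0.039  0.046] q [-0.086  0.493  0.311  0.008  2.299  1.443] w 0.0854 F [0.5 0.9 0.1]
R [[0.998, 0.046, 0.039], [0.046, -0.999, 0.002], [0.039, -0.001, -0.999]]
shift cm [-23.89   1.81 -13.99] |d| 27.7
```

drive_tool(motion=[[[60,0,0,0,1],[60,0,0,0,1],[60,0,0,0,1],[60,0,0,0,1],[60,0,0,0,1],[60,0,0,0,1],[60,0,0,0,1],[60,0,0,0,1]]])

```text
time: 3.43
position: [0.8139, -0.0135, 0.6387]
tool_rot: [3.14, -0.066, 0.046]
ft_force: [0.8, 0.6, -0.1]
gripper_width: 0.0857
```

```bash
python3 -c "
from h import *
shift((.42,-.06,.9))"
```

```text
t 3.43 pos [ 0.8139 -0.0135  0.6387] rot [ 3.14  -0.066  0.046] q [-0.049  0.674  0.312  0.006  2.09   1.478] w 0.0857 F [ 0.8  0.6 -0.1]
R [[0.997, 0.046, 0.066], [0.046, -0.999, 0.002], [0.066, 0.001, -0.998]]
shift cm [-37.74   2.85 -28.69] |d| 47.5
```

drive_tool(motion=[[[55,0,-25,0,1],[55,0,-25,0,1],[55,0,-25,0,1],[55,0,-25,0,1],[55,0,-25,0,1],[55,0,-25,0,1],[55,0,-25,0,1],[55,0,-25,0,1]]])

```text
time: 4.1
position: [0.8559, -0.0011, 0.6027]
tool_rot: [3.139, -0.098, 0.046]
ft_force: [-0.4, 0.2, 0.4]
gripper_width: 0.0851
```

```bash
python3 -c "
from h import *
shift((.42,-.06,.9))"
```

```text
t 4.1 pos [ 0.8559 -0.0011  0.6027] rot [ 3.139 -0.098  0.046] q [-0.032  0.719  0.312  0.005  2.013  1.495] w 0.0851 F [-0.4  0.2  0.4]
R [[0.994, 0.046, 0.098], [0.046, -0.999, 0.002], [0.098, 0.003, -0.995]]
shift cm [-40.7    3.95 -33.86] |d| 53.1
```

drive_tool(motion=[[[40,0,-20,0,1],[40,0,-20,0,1]]])

```text
time: 4.27
position: [0.8688, 0.0021, 0.6011]
tool_rot: [3.137, -0.131, 0.047]
ft_force: [-1.3, -0.2, 0.1]
gripper_width: 0.0855
```

drive_tool(motion=[[[40,0,-20,0,1]]])

```text
time: 4.35
position: [0.8772, 0.0037, 0.6018]
tool_rot: [3.136, -0.156, 0.047]
ft_force: [-0.0, -0.0, 0.3]
gripper_width: 0.0852
```

```bash
python3 -c "
from h import *
shift((.42,-.06,.9))"
```

```text
t 4.35 pos [0.8772 0.0037 0.6018] rot [ 3.136 -0.156  0.047] q [-0.026  0.723  0.313  0.007  1.951  1.501] w 0.0852 F [-0.  -0.   0.3]
R [[0.987, 0.046, 0.155], [0.046, -0.999, 0.002], [0.155, 0.005, -0.988]]
shift cm [-40.78   4.42 -36.56] |d| 55.0
```

drive_tool(motion=[[[-2,-27,-4,0,1],[-2,-27,-4,0,1],[-2,-27,-4,0,1],[-2,-27,-4,0,1],[-2,-27,-4,0,1],[-2,-27,-4,0,1],[-2,-27,-4,0,1]]])

```text
time: 4.93
position: [0.8207, 0.2713, 0.6223]
tool_rot: [-3.141, -0.173, 0.05]
ft_force: [-0.2, -0.2, -0.0]
gripper_width: 0.0856
```

drive_tool(motion=[[[40,-12,-17,0,1]]])

```text
time: 5.02
position: [0.8282, 0.2787, 0.6235]
tool_rot: [-3.132, -0.199, 0.058]
ft_force: [0.1, -0.3, -1.2]
gripper_width: 0.0857
```

drive_tool(motion=[[[40,-12,-16,0,1]]])

```text
time: 5.1
position: [0.8388, 0.2802, 0.6238]
tool_rot: [-3.124, -0.227, 0.061]
ft_force: [0.4, 0.1, 0.3]
gripper_width: 0.0856
```

drive_tool(motion=[[[40,-12,-15,0,1]]])

```text
time: 5.18
position: [0.8483, 0.2835, 0.6246]
tool_rot: [-3.117, -0.255, 0.063]
ft_force: [0.5, 0.6, -0.4]
gripper_width: 0.0851
```

drive_tool(motion=[[[40,-12,-14,0,1]]])

```text
time: 5.27
position: [0.8574, 0.2877, 0.626]
tool_rot: [-3.11, -0.282, 0.063]
ft_force: [-0.3, -0.1, -0.3]
gripper_width: 0.0857
```

```bash
cat >> h.py <<'E'
def tz():
    R=Ro.from_euler('xyz',state()['tool_rot']).as_matrix();z=R[:,2]
    print('lean',np.arccos(-z[2]).round(3),'heading',np.arctan2(z[1],z[0]).round(3),'ytool',R[:,1].round(3))
E
python3 -c "
from h import *
shift((.42,-.06,.9));tz()"
```

```text
t 5.27 pos [0.8574 0.2877 0.626 ] rot [-3.11  -0.282  0.063] q [ 0.31   0.705  0.312 -0.039  1.843  1.797] w 0.0857 F [-0.3 -0.1 -0.3]
R [[0.959, 0.071, 0.276], [0.06, -0.997, 0.049], [0.278, -0.03, -0.96]]
shift cm [-36.39  30.71 -40.06] |d| 62.2
lean 0.284 heading 0.175 ytool [ 0.071 -0.997 -0.03 ]
```

drive_tool(motion=[[[40,-12,-14,0,1]]])

```text
time: 5.35
position: [0.8657, 0.2919, 0.6281]
tool_rot: [-3.103, -0.31, 0.062]
ft_force: [-0.4, -0.1, 0.3]
gripper_width: 0.0855
```

drive_tool(motion=[[[40,-12,-13,0,1]]])

```text
time: 5.43
position: [0.8737, 0.2963, 0.631]
tool_rot: [-3.096, -0.338, 0.061]
ft_force: [0.8, 0.1, 0.4]
gripper_width: 0.0857
```

drive_tool(motion=[[[40,-12,-12,0,1]]])

```text
time: 5.52
position: [0.8817, 0.3006, 0.6342]
tool_rot: [-3.088, -0.366, 0.06]
ft_force: [0.2, 0.7, -0.8]
gripper_width: 0.0856
```

drive_tool(motion=[[[40,-12,-11,0,1]]])

```text
time: 5.6
position: [0.8896, 0.305, 0.6376]
tool_rot: [-3.08, -0.394, 0.058]
ft_force: [-0.1, 0.2, -0.4]
gripper_width: 0.0853
```

drive_tool(motion=[[[40,-12,-10,0,1]]])

```text
time: 5.68
position: [0.8975, 0.3094, 0.6415]
tool_rot: [-3.072, -0.423, 0.056]
ft_force: [0.2, -0.6, -0.8]
gripper_width: 0.0852
```

drive_tool(motion=[[[40,-12,-9,0,1]]])

```text
time: 5.77
position: [0.9053, 0.3138, 0.6455]
tool_rot: [-3.063, -0.451, 0.054]
ft_force: [0.4, -0.7, -0.0]
gripper_width: 0.0855
```

drive_tool(motion=[[[40,-12,-7,0,1]]])

```text
time: 5.85
position: [0.9134, 0.3182, 0.6494]
tool_rot: [-3.054, -0.48, 0.051]
ft_force: [-0.3, -0.3, -1.4]
gripper_width: 0.0856
```

drive_tool(motion=[[[40,-12,-6,0,1]]])

```text
time: 5.93
position: [0.9217, 0.3226, 0.6531]
tool_rot: [-3.045, -0.509, 0.048]
ft_force: [0.2, 0.1, 0.4]
gripper_width: 0.0855
```

drive_tool(motion=[[[40,-12,-5,0,1]]])

```text
time: 6.02
position: [0.9299, 0.3268, 0.6571]
tool_rot: [-3.036, -0.538, 0.044]
ft_force: [-0.1, -0.2, -0.2]
gripper_width: 0.0852
```

```bash
python3 -c "
from h import *
shift((.42,-.06,.9));tz()"
```

```text
t 6.02 pos [0.9299 0.3268 0.6571] rot [-3.036 -0.538  0.044] q [ 0.326  0.709  0.312 -0.04   1.575  1.812] w 0.0852 F [-0.1 -0.2 -0.2]
R [[0.858, 0.098, 0.504], [0.038, -0.991, 0.128], [0.512, -0.091, -0.854]]
shift cm [-32.79  31.12 -51.4 ] |d| 68.5
lean 0.547 heading 0.249 ytool [ 0.098 -0.991 -0.091]
```

drive_tool(motion=[[[40,-12,-4,0,1]]])

```text
time: 6.1
position: [0.9378, 0.3311, 0.6615]
tool_rot: [-3.026, -0.567, 0.041]
ft_force: [-0.8, 0.1, 0.3]
gripper_width: 0.0854
```

drive_tool(motion=[[[40,-12,-3,0,1]]])

```text
time: 6.18
position: [0.9457, 0.3353, 0.6661]
tool_rot: [-3.016, -0.595, 0.036]
ft_force: [-0.1, 0.2, 0.4]
gripper_width: 0.0852
```

drive_tool(motion=[[[40,-12,-2,0,1]]])

```text
time: 6.27
position: [0.9533, 0.3394, 0.671]
tool_rot: [-3.005, -0.624, 0.032]
ft_force: [0.6, -0.1, 0.2]
gripper_width: 0.0853
```

drive_tool(motion=[[[40,-12,-1,0,1]]])

```text
time: 6.35
position: [0.9608, 0.3434, 0.6761]
tool_rot: [-2.995, -0.653, 0.027]
ft_force: [0.7, 0.5, -0.7]
gripper_width: 0.0859
```

drive_tool(motion=[[[40,-12,0,0,1]]])

```text
time: 6.43
position: [0.9682, 0.3473, 0.6814]
tool_rot: [-2.983, -0.681, 0.021]
ft_force: [-0.1, 0.3, -0.1]
gripper_width: 0.0853
```

drive_tool(motion=[[[40,-12,1,0,1]]])

```text
time: 6.52
position: [0.9754, 0.3512, 0.687]
tool_rot: [-2.971, -0.71, 0.015]
ft_force: [-0.1, 0.4, -0.7]
gripper_width: 0.0856
```

drive_tool(motion=[[[40,-12,2,0,1]]])

```text
time: 6.6
position: [0.9824, 0.355, 0.6927]
tool_rot: [-2.959, -0.738, 0.008]
ft_force: [0.0, 0.2, -0.1]
gripper_width: 0.0856
```

drive_tool(motion=[[[40,-12,3,0,1]]])

```text
time: 6.68
position: [0.9892, 0.3586, 0.6986]
tool_rot: [-2.946, -0.766, 0.001]
ft_force: [0.8, -0.3, -0.0]
gripper_width: 0.0855
```

```bash
python3 -c "
from h import *
shift((.60,.10,.5));tz()"
```

```text
t 6.68 pos [0.9892 0.3586 0.6986] rot [-2.946e+00 -7.660e-01  1.000e-03] q [ 0.337  0.717  0.312 -0.042  1.328  1.821] w 0.0855 F [ 0.8 -0.3 -0. ]
R [[0.72, 0.135, 0.68], [0.0, -0.981, 0.195], [0.694, -0.14, -0.707]]
shift cm [-41.83  22.88 -17.48] |d| 50.8
lean 0.786 heading 0.279 ytool [ 0.135 -0.981 -0.14 ]
```

```bash
python3 -c "
from h import *
shift((.48,.07,.42))"
```

```text
t 6.68 pos [0.9892 0.3586 0.6986] rot [-2.946e+00 -7.660e-01  1.000e-03] q [ 0.337  0.717  0.312 -0.042  1.328  1.821] w 0.0855 F [ 0.8 -0.3 -0. ]
R [[0.72, 0.135, 0.68], [0.0, -0.981, 0.195], [0.694, -0.14, -0.707]]
shift cm [-56.02  25.31 -20.58] |d| 64.8
```

drive_tool(motion=[[[-56,25,-21,-0.2,1],[-56,25,-21,-0.2,1],[-56,25,-21,-0.2,1],[-56,25,-21,-0.2,1],[-56,25,-21,-0.2,1],[-56,25,-21,-0.2,1],[-56,25,-21,-0.2,1],[-56,25,-21,-0.2,1]]])

```text
time: 7.35
position: [0.7511, 0.2254, 0.5722]
tool_rot: [3.141, -0.786, 0.28]
ft_force: [0.7, -0.8, 1.8]
gripper_width: 0.0855
```

```bash
python3 -c "
from h import *
shift((.42,.035,.34));tz()"
```

```text
t 7.35 pos [0.7511 0.2254 0.5722] rot [ 3.141 -0.786  0.28 ] q [ 0.252 -0.023  1.523  0.026  0.856  1.534] w 0.0855 F [ 0.7 -0.8  1.8]
R [[0.679, 0.276, 0.68], [0.195, -0.961, 0.195], [0.708, 0.001, -0.707]]
shift cm [-42.63   9.15  -9.83] |d| 44.7
lean 0.786 heading 0.279 ytool [ 0.276 -0.961  0.001]
```

drive_tool(motion=[[[-42.6,9.2,-9.8,0,1],[-42.6,9.2,-9.8,0,1],[-42.6,9.2,-9.8,0,1],[-42.6,9.2,-9.8,0,1],[-42.6,9.2,-9.8,0,1],[-42.6,9.2,-9.8,0,1],[-42.6,9.2,-9.8,0,1],[-42.6,9.2,-9.8,0,1]]])

```text
time: 8.02
position: [0.5046, 0.0839, 0.3992]
tool_rot: [3.14, -0.787, 0.282]
ft_force: [-1.4, -1.0, 0.4]
gripper_width: 0.0858
```

```bash
python3 -c "
from h import *
import cv2
shift((.423,.037,.278));tz()
for n in('scene','top'): cv2.imwrite(f'pics/{n}1.png',cv2.cvtColor(snapshot(n),cv2.COLOR_RGB2BGR))"
```

```text
t 8.02 pos [0.5046 0.0839 0.3992] rot [ 3.14  -0.787  0.282] q [-0.016 -0.582  2.239  0.31   0.744  1.125] w 0.0858 F [-1.4 -1.   0.4]
R [[0.678, 0.277, 0.68], [0.196, -0.961, 0.196], [0.708, 0.001, -0.706]]
shift cm [-15.04   2.23   2.09] |d| 15.3
lean 0.787 heading 0.28 ytool [ 0.277 -0.961  0.001]
```

View pics/scene1.png

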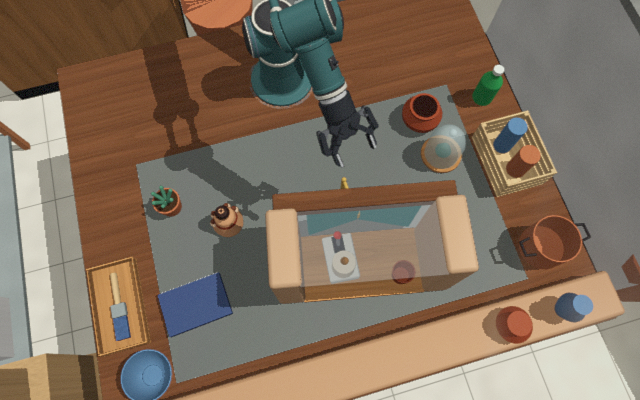

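View pics/top1.png

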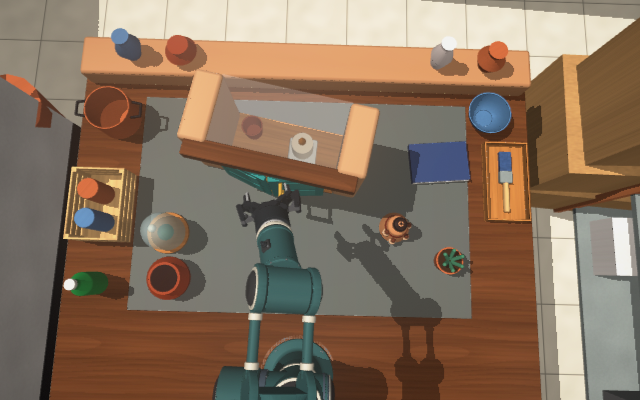

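```bash
python3 -c "
from h import *
shift((.45,.044,.25))"
```

```text
t 8.12 pos [0.4998 0.0826 0.3899] rot [-3.138 -0.773  0.276] q [-0.019 -0.585  2.252  0.308  0.748  1.127] w 0.0855 F [-0.3  0.2 -2.1]
R [[0.688, 0.275, 0.671], [0.195, -0.962, 0.194], [0.699, -0.002, -0.716]]
shift cm [-13.96   2.37   5.92] |d| 15.3
```

drive_tool(motion=[[[-14,2.4,5.9,0,1],[-14,2.4,5.9,0,1],[-14,2.4,5.9,0,1],[-14,2.4,5.9,0,1],[-14,2.4,5.9,0,1],[-14,2.4,5.9,0,1]]])

```text
time: 8.62
position: [0.4478, 0.0435, 0.2465]
tool_rot: [-3.134, -0.769, 0.271]
ft_force: [0.8, 0.5, 1.7]
gripper_width: 0.0855
```

```bash
python3 -c "
from h import *
import cv2
shift((.503,.0594,.195));tz()
for n in('scene','top'): cv2.imwrite(f'pics/{n}2.png',cv2.resize(cv2.cvtColor(snapshot(n),cv2.COLOR_RGB2BGR)[80:230,200:440],None,fx=3,fy=3))"
```

```text
t 8.62 pos [0.4478 0.0435 0.2465] rot [-3.134 -0.769  0.271] q [-0.192 -0.642  2.536  0.579  0.619  0.736] w 0.0855 F [0.8 0.5 1.7]
R [[0.693, 0.273, 0.668], [0.192, -0.962, 0.193], [0.695, -0.006, -0.719]]
shift cm [0.55 0.   7.7 ] |d| 7.7
lean 0.769 heading 0.282 ytool [ 0.273 -0.962 -0.006]
```

View pics/scene2.png

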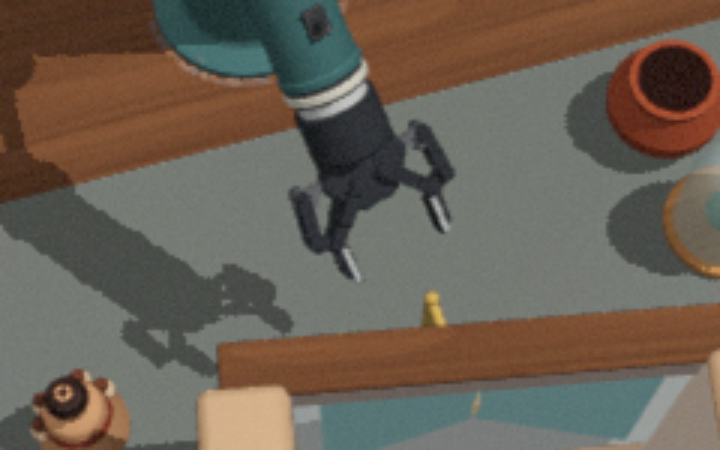

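View pics/top2.png

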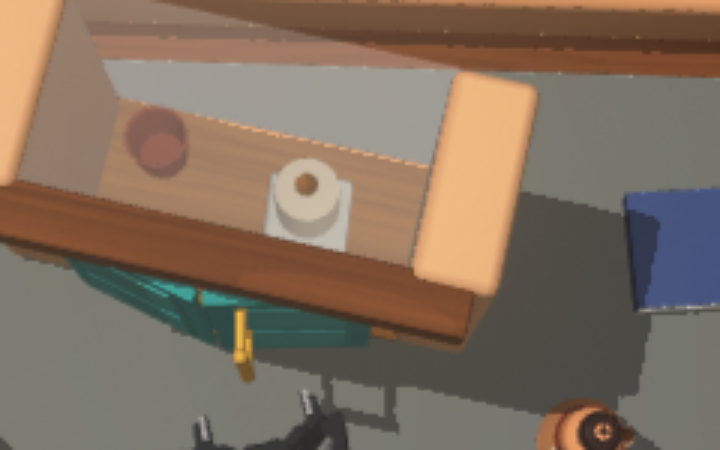

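drive_tool(motion=[[[0.5,0,4,0,1],[0.5,0,7.7,0,1],[0.5,0,7.7,0,1],[0.5,0,7.7,0,1]]])

```text
time: 9.05
position: [0.5119, 0.0602, 0.2065]
tool_rot: [3.142, -0.781, 0.28]
ft_force: [0.5, 0.2, 0.2]
gripper_width: 0.0853
```

```bash
python3 -c "
from h import *
import cv2
shift((.503,.0594,.195));tz()
for n in('scene','top'): cv2.imwrite(f'pics/{n}3.png',cv2.resize(cv2.cvtColor(snapshot(n),cv2.COLOR_RGB2BGR)[80:230,200:440],None,fx=3,fy=3))"
```

```text
t 9.05 pos [0.5119 0.0602 0.2065] rot [ 3.142 -0.781  0.28 ] q [-0.096 -0.398  2.495  0.738  0.394  0.599] w 0.0853 F [0.5 0.2 0.2]
R [[0.683, 0.276, 0.677], [0.196, -0.961, 0.194], [0.704, 0.0, -0.71]]
shift cm [-1.43 -0.17  0.2 ] |d| 1.5
lean 0.781 heading 0.28 ytool [ 0.276 -0.961  0.   ]
```

View pics/scene3.png

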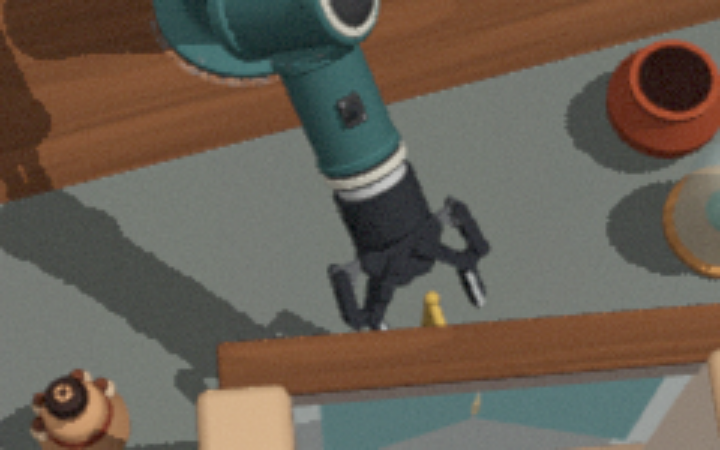

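View pics/top3.png

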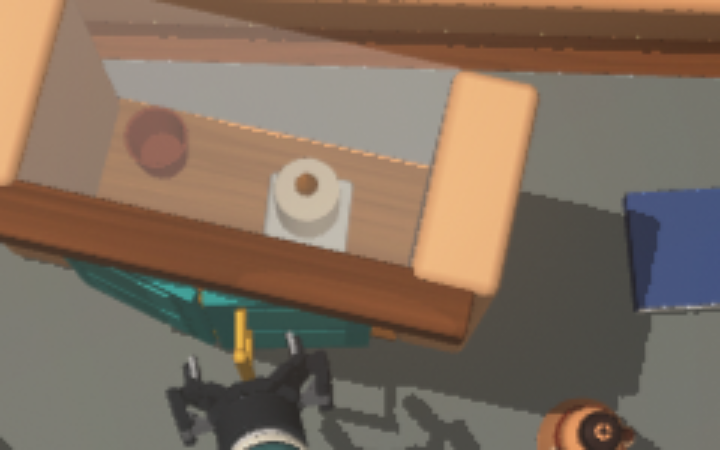

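drive_tool(motion=[[[-1.2,0,0.1,0,1],[-1.3,0,0.1,0,-1],[-1.3,0,0.1,0,-1],[-1.3,0,0.1,0,-1],[-1.3,0,0.1,0,-1],[-1.3,0,0.1,0,-1]]])

```text
time: 9.65
position: [0.5036, 0.0569, 0.2001]
tool_rot: [3.137, -0.788, 0.281]
ft_force: [0.1, 0.3, -0.5]
gripper_width: 0.0258
```

```bash
python3 -c "
from h import *
import cv2
shift((.503,.0594,.195));tz()
for n in('scene','top'): cv2.imwrite(f'pics/{n}4.png',cv2.resize(cv2.cvtColor(snapshot(n),cv2.COLOR_RGB2BGR)[80:230,200:440],None,fx=3,fy=3))"
```

```text
t 9.65 pos [0.5036 0.0569 0.2001] rot [ 3.137 -0.788  0.281] q [-0.109 -0.413  2.521  0.778  0.388  0.549] w 0.0258 F [ 0.1  0.3 -0.5]
R [[0.678, 0.275, 0.682], [0.196, -0.962, 0.193], [0.709, 0.003, -0.705]]
shift cm [-0.35 -0.26  0.37] |d| 0.6
lean 0.788 heading 0.275 ytool [ 0.275 -0.962  0.003]
```

View pics/scene4.png

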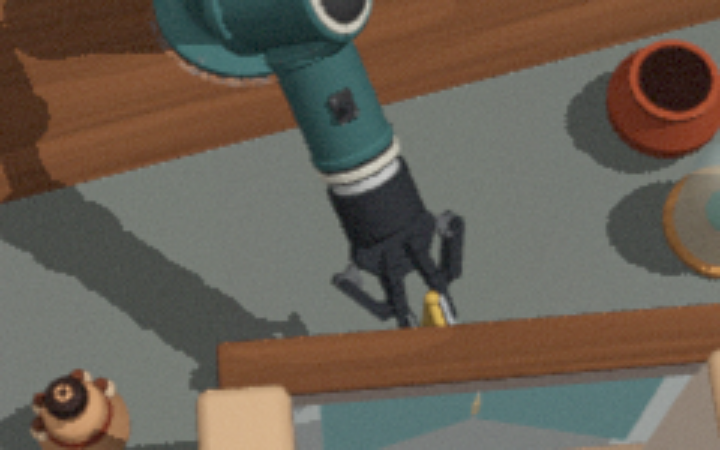

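drive_tool(motion=[[[0,-0.3,0.1,0,-1],[0,-0.3,0.1,0,-1],[0,-0.3,0.1,0,-1],[0,-0.3,0.1,0,-1]]])

```text
time: 10.08
position: [0.5042, 0.0589, 0.2]
tool_rot: [3.136, -0.789, 0.279]
ft_force: [-1.5, -12.9, 0.3]
gripper_width: 0.0125
```

```bash
cat > path.py <<'E'
from h import *
s=state();R=Ro.from_euler('xyz',s['tool_rot']).as_matrix()
g=s['position']+.003*R[:,2]
c,sn=np.cos(-.196),np.sin(-.196)
def W(q):
    x=-.125*np.sin(q)-.06*np.cos(q);y=.16-.195*np.cos(q)-.06*np.sin(q)
    return np.array([.6+c*x-sn*y,.0854+sn*x+c*y])
print('g',g.round(4),'t',s['time'],'w',s['gripper_width'].__round__(4),'F',s['ft_force'].round(1),'q',s['q'].round(2),s['tool_rot'].round(3))
# q from closest
qs=np.linspace(0,1.4,281);d=[np.hypot(*(W(q)-g[:2])) for q in qs];i=int(np.argmin(d));print('q est',qs[i],'dist',d[i],'off',(g[:2]-W(qs[i])).round(4))
off=g[:2]-W(qs[i])
for q in np.arange(qs[i]+.1,1.45,.1):
    D=np.r_[W(q)-W(qs[i]),0];print(round(q,2),(R.T@D*100).round(1))
E
python3 path.py
```

```text
g [0.5063 0.0595 0.1979] t 10.0833 w 0.0125 F [ -1.5 -12.9   0.3] q [-0.1  -0.41  2.52  0.77  0.38  0.56] [ 3.136 -0.789  0.279]
q est 0.23 dist 0.00015898982583128612 off [ 0.     -0.0002]
0.33 [-0.7 -0.4 -0.7]
0.43 [-1.2 -1.  -1.2]
0.53 [-1.6 -1.7 -1.6]
0.63 [-1.9 -2.5 -1.9]
0.73 [-2.  -3.5 -2. ]
0.83 [-2.  -4.5 -2. ]
0.93 [-1.8 -5.7 -1.9]
1.03 [-1.5 -6.9 -1.6]
1.13 [-1.1 -8.2 -1.2]
1.23 [-0.6 -9.6 -0.6]
1.33 [  0.1 -11.    0.1]
1.43 [  0.9 -12.5   0.9]
```

drive_tool(motion=[[[-0.4,-0.3,-0.4,0,-1],[-0.7,-0.5,-0.7,0,-1],[-1.0,-0.8,-1.0,0,-1],[-1.2,-1.1,-1.2,0,-1],[-1.4,-1.4,-1.4,0,-1],[-1.6,-1.8,-1.6,0,-1],[-1.8,-2.2,-1.8,0,-1],[-1.8,-2.2,-1.8,0,-1]]])

```text
time: 10.75
position: [0.4736, 0.0729, 0.1999]
tool_rot: [3.134, -0.789, 0.281]
ft_force: [-5.3, -10.5, 1.3]
gripper_width: 0.0121
```

```bash
python3 path.py
```

```text
g [0.4757 0.0735 0.1978] t 10.75 w 0.0121 F [ -5.3 -10.5   1.3] q [-0.05 -0.5   2.57  0.65  0.39  0.72] [ 3.134 -0.789  0.281]
q est 0.59 dist 0.0005361886639034749 off [-0.0003 -0.0004]
0.69 [-0.2 -0.9 -0.2]
0.79 [-0.2 -1.9 -0.2]
0.89 [-0.1 -3.  -0.2]
0.99 [ 0.1 -4.2  0.1]
1.09 [ 0.5 -5.5  0.4]
1.19 [ 1.  -6.9  0.9]
1.29 [ 1.6 -8.2  1.6]
1.39 [ 2.4 -9.7  2.3]
```

```bash
python3 -c "
from h import *
print(state()['q'].round(4))"
```

```text
[-0.0546 -0.5043  2.5709  0.6467  0.3854  0.7199]
```

```bash
cat > d.py <<'E'
from path import *
for dz in (0,.01,.02,.025):
  o=[]
  for q in np.arange(.5,1.45,.1):
    P=np.r_[W(q),.198+dz]; w=P-.3285*R[:,2]-[0,0,.2515]; o.append(round(float(np.linalg.norm(w)),3))
  print(dz,o)
for lean in(.75,.7,.65):
  z=np.array([np.sin(lean)*.962,np.sin(lean)*.27,-np.cos(lean)])
  print(lean,[round(float(np.linalg.norm(np.r_[W(q),.198]-.3285*z-[0,0,.2515])),3) for q in np.arange(.5,1.45,.1)])
E
python3 d.py | tail -7
```

```text
0 [0.313, 0.308, 0.304, 0.303, 0.303, 0.305, 0.309, 0.315, 0.323, 0.334]
0.01 [0.319, 0.314, 0.31, 0.309, 0.309, 0.311, 0.315, 0.321, 0.329, 0.339]
0.02 [0.325, 0.32, 0.316, 0.315, 0.315, 0.317, 0.321, 0.327, 0.335, 0.345]
0.025 [0.328, 0.323, 0.32, 0.318, 0.318, 0.32, 0.324, 0.33, 0.338, 0.348]
0.75 [0.325, 0.321, 0.317, 0.315, 0.315, 0.317, 0.321, 0.328, 0.336, 0.346]
0.7 [0.342, 0.337, 0.333, 0.332, 0.332, 0.334, 0.338, 0.344, 0.352, 0.362]
0.65 [0.358, 0.353, 0.349, 0.348, 0.348, 0.35, 0.354, 0.36, 0.369, 0.379]
```

drive_tool(motion=[[[0,0,0,0,-0.3],[0,0,0,0,-0.3],[0.7,0,-0.7,0,-0.3],[1.3,0,-1.3,0,-0.3],[1.3,0,-1.3,0,-1],[1.3,0,-1.3,0,-1],[1.3,0,-1.3,0,-1],[1.3,0,-1.3,0,-1]]])

```text
time: 11.42
position: [0.4745, 0.0729, 0.22]
tool_rot: [3.134, -0.792, 0.28]
ft_force: [-5.9, -2.0, 8.4]
gripper_width: 0.0124
```

```bash
python3 path.py; python3 -c "
from h import *
import cv2
print(state()['q'])
for n in('scene','top'): cv2.imwrite(f'pics/{n}5.png',cv2.resize(cv2.cvtColor(snapshot(n),cv2.COLOR_RGB2BGR)[80:230,200:440],None,fx=3,fy=3))"
```

```text
g [0.4766 0.0735 0.2179] t 11.4167 w 0.0124 F [-5.9 -2.   8.4] q [-0.05 -0.54  2.55  0.58  0.43  0.79] [ 3.134 -0.792  0.28 ]
q est 0.58 dist 0.0002713045529685819 off [0.     0.0003]
0.68 [-0.2 -0.9 -0.2]
0.78 [-0.3 -1.9 -0.3]
0.88 [-0.2 -3.  -0.2]
0.98 [ 0.1 -4.2  0. ]
1.08 [ 0.4 -5.5  0.4]
1.18 [ 0.9 -6.8  0.9]
1.28 [ 1.5 -8.2  1.5]
1.38 [ 2.3 -9.6  2.2]
[-0.05442864 -0.5352157   2.54799013  0.57893732  0.42651459  0.79481638]
```

View pics/scene5.png

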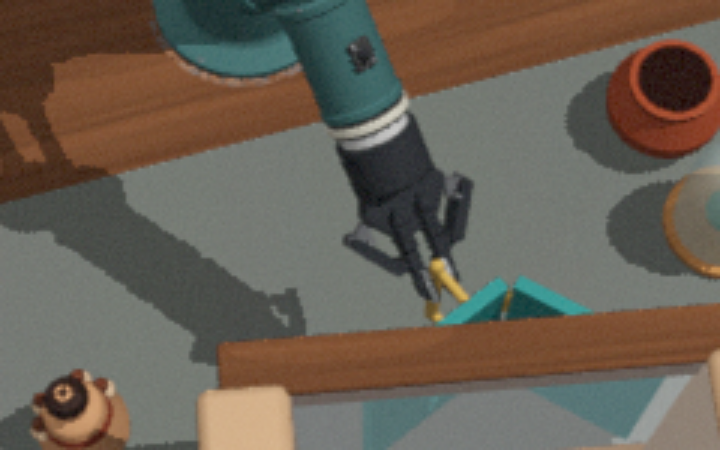

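View pics/top5.png

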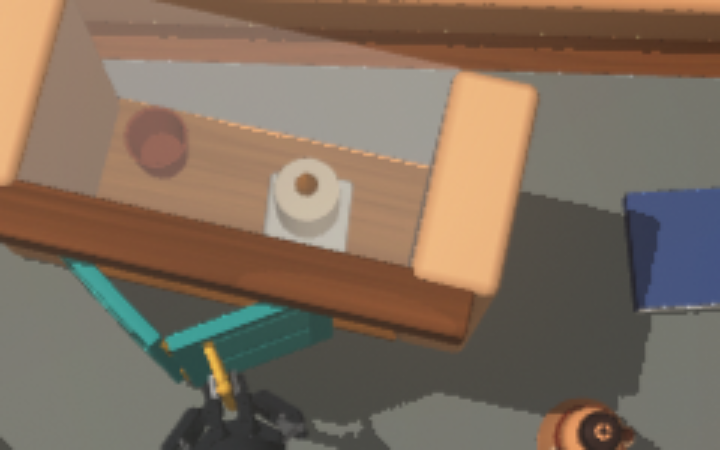

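drive_tool(motion=[[[-0.2,-0.7,-0.2,0,-1],[-0.3,-1.4,-0.3,0,-1],[-0.3,-2.1,-0.3,0,-1],[-0.2,-2.8,-0.2,0,-1],[-0.1,-3.5,-0.1,0,-1],[0.1,-4.2,0,0,-1],[0.3,-5.0,0.2,0,-1],[0.4,-5.6,0.4,0,-1]]])

```text
time: 12.18
position: [0.4654, 0.1285, 0.22]
tool_rot: [3.133, -0.794, 0.281]
ft_force: [20.4, -3.0, -7.9]
gripper_width: 0.0124
```

```bash
python3 path.py; python3 -c "
from h import *
import cv2
print(state()['q'])
for n in('scene','top'): cv2.imwrite(f'pics/{n}6.png',cv2.resize(cv2.cvtColor(snapshot(n),cv2.COLOR_RGB2BGR)[80:230,200:440],None,fx=3,fy=3))"
```

```text
g [0.4674 0.1291 0.2179] t 12.1833 w 0.0124 F [20.4 -3.  -7.9] q [ 0.17 -0.54  2.55  0.21  0.34  1.3 ] [ 3.133 -0.794  0.281]
q est 1.095 dist 0.0002944694081460884 off [ 0.     -0.0003]
1.2 [ 0.5 -1.3  0.5]
1.3 [ 1.1 -2.7  1.1]
1.4 [ 1.9 -4.2  1.9]
[ 0.17111067 -0.53698363  2.54964582  0.20642923  0.34413551  1.29928681]
```

View pics/top6.png

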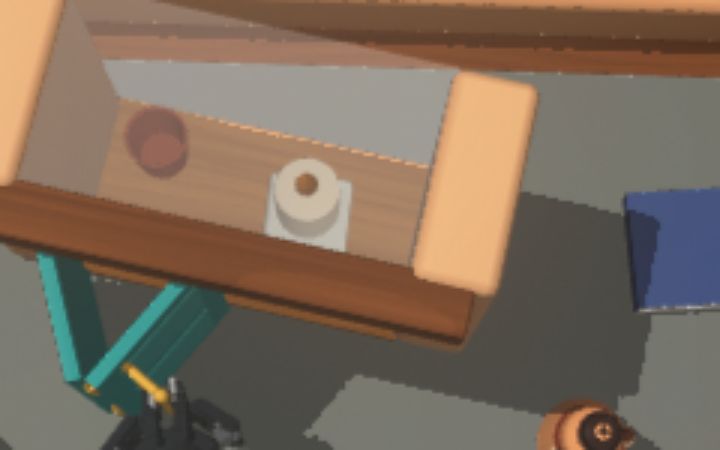

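View pics/scene6.png

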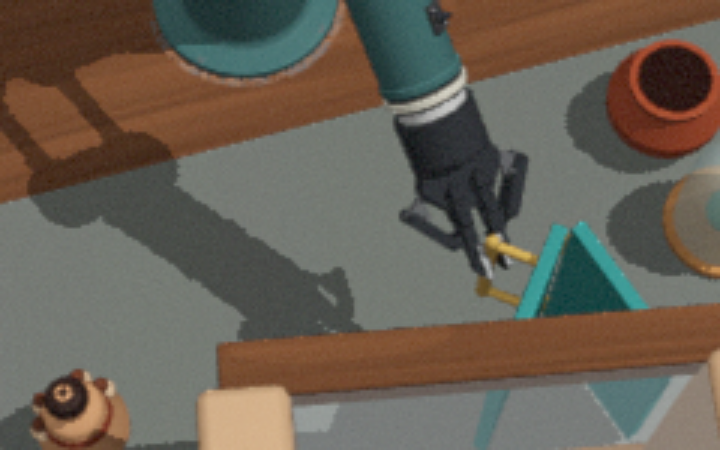

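drive_tool(motion=[[[0.3,-0.7,0.3,0,-1],[0.5,-1.3,0.5,0,-1],[0.8,-2.0,0.8,0,-1],[1.1,-2.7,1.1,0,-1],[1.5,-3.4,1.5,0,-1],[1.8,-4.1,1.8,0,-1],[1.9,-4.4,1.9,0,-1]]])

```text
time: 12.87
position: [0.4812, 0.178, 0.2201]
tool_rot: [3.13, -0.796, 0.282]
ft_force: [19.4, -32.1, -1.5]
gripper_width: 0.0121
```

```bash
python3 path.py; python3 -c "
from h import *
import cv2
print(state()['q'])
for n in('scene','top'): cv2.imwrite(f'pics/{n}7.png',cv2.resize(cv2.cvtColor(snapshot(n),cv2.COLOR_RGB2BGR)[80:230,200:440],None,fx=3,fy=3))"
```

```text
g [0.4833 0.1786 0.218 ] t 12.8667 w 0.0121 F [ 19.4 -32.1  -1.5] q [ 0.34 -0.44  2.5  -0.18  0.29  1.78] [ 3.13  -0.796  0.282]
q est 1.4 dist 0.001197812402483468 off [0.0009 0.0008]
[ 0.33841208 -0.44064604  2.49984127 -0.17930527  0.2924483   1.7820197 ]
```

View pics/top7.png

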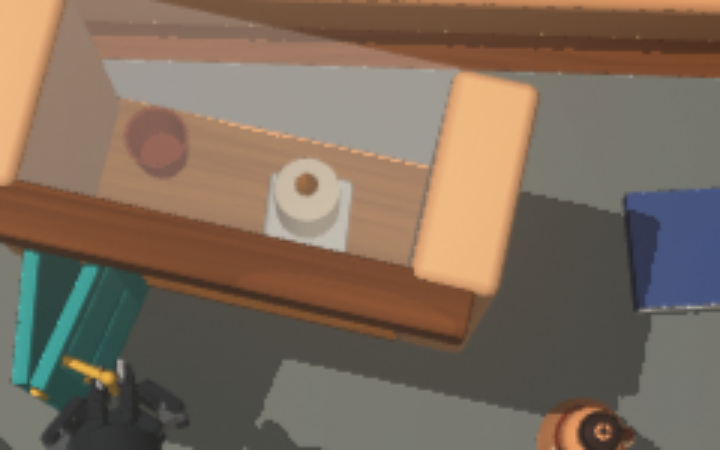

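View pics/scene7.png

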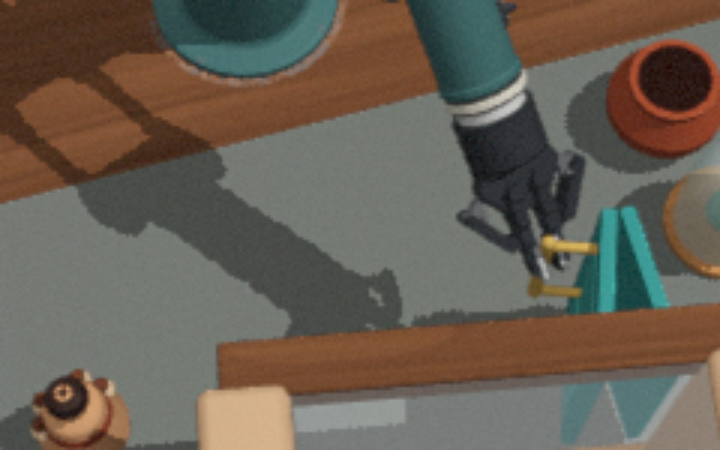

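drive_tool(motion=[[[0.1,-0.3,0.1,0,-1],[0.1,-0.3,0.1,0,-1],[0.1,-0.3,0.1,0,-1]]])

```text
time: 13.22
position: [0.4817, 0.1779, 0.2199]
tool_rot: [3.126, -0.792, 0.281]
ft_force: [-13.5, -28.5, 15.8]
gripper_width: 0.0121
```

```bash
python3 path.py
```

```text
g [0.4837 0.1784 0.2178] t 13.2167 w 0.0121 F [-13.5 -28.5  15.8] q [ 0.34 -0.44  2.5  -0.21  0.3   1.81] [ 3.126 -0.792  0.281]
q est 1.4 dist 0.0014921143060646035 off [0.0014 0.0006]
```

drive_tool(motion=[[[0,0,0,0,-0.2],[0,0,0,0,-0.2],[0,0,0,0,-0.2],[0,0,-1.5,0,-0.2],[0,0,-3,0,-0.2],[0,0,-4.5,0,-0.2],[0,0.5,-6,0,-0.2],[0,0.5,-6,0,-0.2]]])

```text
time: 13.88
position: [0.4415, 0.1626, 0.2642]
tool_rot: [3.127, -0.796, 0.282]
ft_force: [-0.5, -0.8, 0.4]
gripper_width: 0.0342
```

```bash
python3 path.py|head -1; python3 -c "
from h import *
import cv2
print(state()['q'])
for n in('scene','top'): cv2.imwrite(f'pics/{n}8.png',cv2.resize(cv2.cvtColor(snapshot(n),cv2.COLOR_RGB2BGR)[80:230,200:440],None,fx=3,fy=3))"
```

```text
g [0.4436 0.1631 0.2621] t 13.8833 w 0.0342 F [-0.5 -0.8  0.4] q [ 0.34 -0.63  2.51 -0.12  0.47  1.72] [ 3.127 -0.796  0.282]
[ 0.3381952  -0.62639637  2.50791063 -0.1227612   0.46897911  1.72006961]
```

View pics/top8.png

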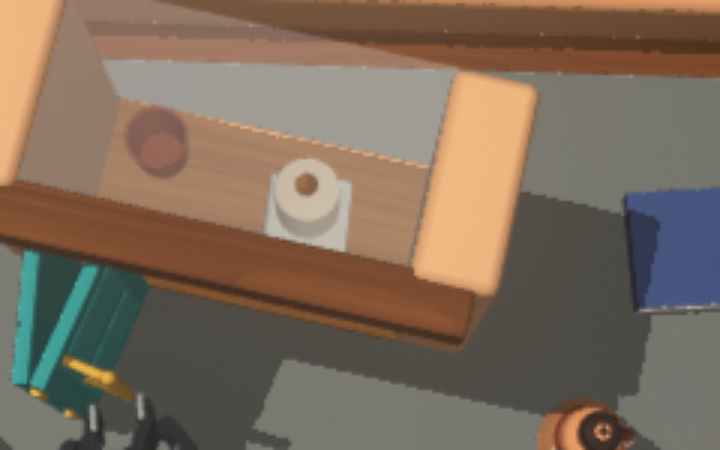

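View pics/scene8.png

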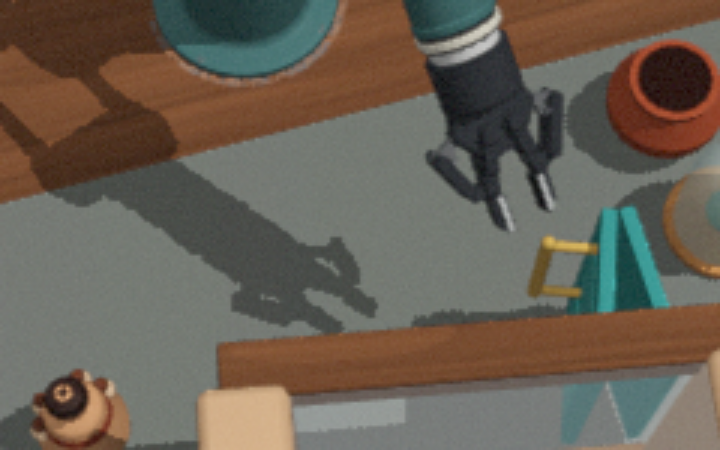

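```bash
cat > tog.py <<'E'
from h import *
s=state();R=Ro.from_euler('xyz',s['tool_rot']).as_matrix()
c,sn=np.cos(-.196),np.sin(-.196)
N=lambda x,y,z:np.array([.6+c*x-sn*y,.0854+sn*x+c*y,z])
def tcp(corner): return corner-R@np.array([.011,0,.022])
lamp=np.array([.041,-.0644]);u=np.array([np.cos(.091),np.sin(.091)])
def con(d,z): # corner touching ball front when ball centre is at lamp x = d
    b=lamp+(d-.012)*u; return tcp(N(b[0],b[1],z))
def dist(P): return np.linalg.norm(P-.3255*R[:,2]-[0,0,.2515])
def rel(P,l=''):
    print(l,'P',P.round(4),'wd',dist(P).round(3),'shift cm',(R.T@(P-s['position'])*100).round(2))
E
python3 - <<'E'
from tog import *
import sys
sys.path.insert(0,'.')
for q in (1.3,1.35,1.4):
    P=N(-.125*np.sin(q)-.06*np.cos(q),.16-.195*np.cos(q)-.06*np.sin(q),.243);print(q,proj('scene',P))
print('meas',200+549/3,80+242/3)
a=con(-.018,.087)
for k in (.16,.12,.08,.04,0): rel(a-k*R[:,2],k)
rel(con(.018,.087),'end')
E
```

```text
1.3 [[375.64748068 160.84225312]]
1.35 [[378.86965135 161.06533438]]
1.4 [[382.19954782 161.39474508]]
meas 383.0 160.66666666666669
0.16 P [ 0.465  -0.018   0.2068] wd 0.313 shift cm [-5.9  17.96  2.2 ]
0.12 P [ 0.4926 -0.0107  0.1788] wd 0.318 shift cm [-5.9  17.96  6.2 ]
0.08 P [ 0.5202 -0.0034  0.1507] wd 0.328 shift cm [-5.9  17.96 10.2 ]
0.04 P [0.5477 0.0039 0.1226] wd 0.343 shift cm [-5.9  17.96 14.2 ]
0 P [0.5753 0.0112 0.0946] wd 0.361 shift cm [-5.9  17.96 18.2 ]
end P [0.6111 0.0075 0.0946] wd 0.397 shift cm [-3.56 19.28 20.6 ]
```

drive_tool(motion=[[[0,4,-0.5,0,-1],[-1,8,0.5,0,-1],[-3,12,2,0,-1],[-5,15,4,0,-1],[-5.9,18,6,0,-1],[-5.9,18,6,0,-1],[-5.9,18,6,0,-1]]])

```text
time: 14.57
position: [0.4787, 0.0254, 0.1989]
tool_rot: [3.13, -0.787, 0.281]
ft_force: [0.4, 1.2, 0.3]
gripper_width: 0.0002
```

Run:
```python
from tog import *
import cv2
print(s['time'],s['position'],s['q'].round(3),s['gripper_width'],s['tool_rot'],s['ft_force'].round(1)); tz()
a=con(-.018,.087)
for k in (.06,.03,.01): rel(a-k*R[:,2],k)
for n in('scene','top'): cv2.imwrite(f'pics/{n}9.png',cv2.resize(cv2.cvtColor(snapshot(n),cv2.COLOR_RGB2BGR)[80:280,240:480],None,fx=3,fy=3))
```

```text
14.5667 [0.47869721 0.02543248 0.19885818] [-0.232 -0.481  2.56   0.823  0.478  0.431] 0.00024288506752100761 [ 3.12952205 -0.78722966  0.28101742] [0.4 1.2 0.3]
lean 0.787 heading 0.264 ytool [ 0.269 -0.963  0.009]
0.06 P [5.343e-01 1.000e-04 1.371e-01] wd 0.338 shift cm [-1.1   3.89  7.69]
0.03 P [0.5548 0.0056 0.1159] wd 0.35 shift cm [-1.1   3.89 10.69]
0.01 P [0.5685 0.0093 0.1018] wd 0.359 shift cm [-1.1   3.89 12.69]
```

View pics/scene9.png

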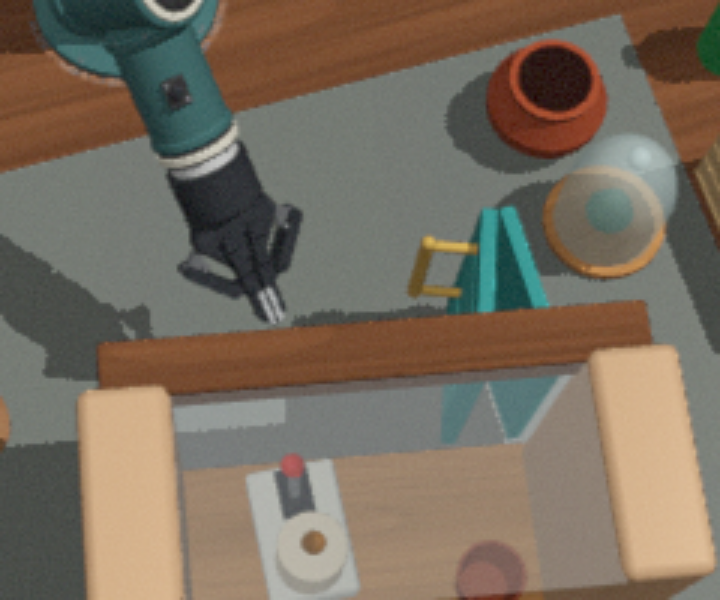

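View pics/top9.png

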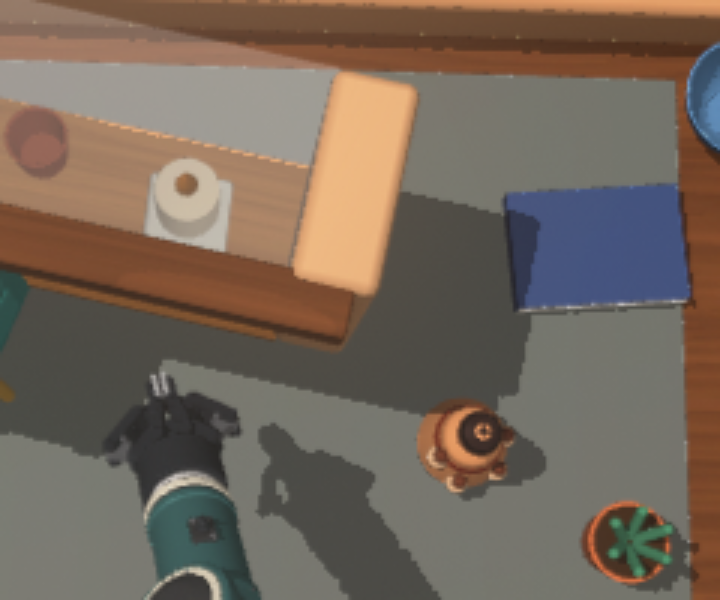

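drive_tool(motion=[[[-0.6,2,1.5,0,-1],[-1.1,3.9,4,0,-1],[-1.1,3.9,7,0,-1],[-1.1,3.9,9.5,0,-1],[-1.1,3.9,9.7,0,-1],[-1.1,3.9,9.7,0,-1]]])

```text
time: 15.17
position: [0.546, 0.0031, 0.1174]
tool_rot: [3.138, -0.777, 0.271]
ft_force: [-1.2, -0.2, -0.5]
gripper_width: 0.0003
```

Run:
```python
from tog import *
import cv2
print(s['time'],s['position'],s['q'].round(3),s['gripper_width'],s['tool_rot'],s['ft_force'].round(1)); tz()
a=con(-.018,.087)
for k in (.03,.01,0): rel(a-k*R[:,2],k)
rel(con(.018,.087),'end')
b=lamp-.018*u;print(proj('scene',N(b[0],b[1],.089)),'tip px',proj('scene',s['position']+R@[.011,0,.022]))
for n in('scene','top'): cv2.imwrite(f'pics/{n}10.png',cv2.resize(cv2.cvtColor(snapshot(n),cv2.COLOR_RGB2BGR)[130:300,240:440],None,fx=3.5,fy=3.5))
```

```text
15.1667 [0.54603593 0.00308081 0.11744045] [-0.249 -0.118  2.497  1.425  0.356 -0.232] 0.0002650091992456488 [ 3.13797286 -0.77706288  0.27129769] [-1.2 -0.2 -0.5]
lean 0.777 heading 0.266 ytool [ 0.266 -0.964  0.003]
0.03 P [0.5551 0.0057 0.1164] wd 0.353 shift cm [ 0.6  -0.01  0.74]
0.01 P [0.5686 0.0094 0.1021] wd 0.362 shift cm [ 0.6  -0.01  2.74]
0 P [0.5754 0.0112 0.095 ] wd 0.366 shift cm [ 0.6  -0.01  3.74]
end P [0.6112 0.0075 0.095 ] wd 0.402 shift cm [2.98 1.3  6.09]
[[337.06262383 234.67629229]] tip px [[330.98793582 220.33542995]]
```

View pics/scene10.png

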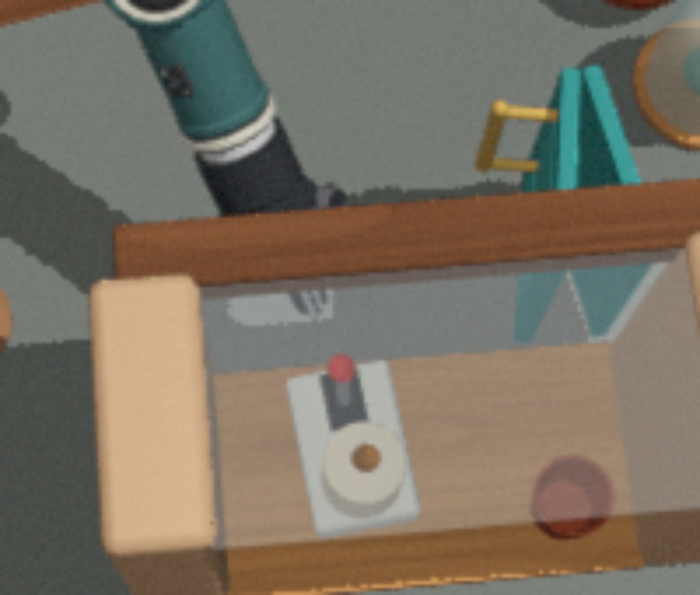

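drive_tool(motion=[[[0.4,0,1.3,0,-1],[0.6,0,2.6,0,-1],[0.6,0,3.6,0,-1],[0.6,0,3.6,0,-1]]])

```text
time: 15.6
position: [0.5757, 0.0107, 0.1001]
tool_rot: [3.133, -0.783, 0.276]
ft_force: [-0.4, 0.8, -0.4]
gripper_width: -0.0002
```

```bash
cat > look.py <<'E'
from tog import *
import cv2,sys
print(s['time'],s['position'],s['q'].round(3),s['tool_rot'],s['ft_force'].round(1)); tz()
for d in(-.018,0,.018,.022): rel(con(d,.087),d)
print('tip px',proj('scene',s['position']+R@[.011,0,.022]))
for n in('scene',): cv2.imwrite(f'pics/{n}{sys.argv[1]}.png',cv2.resize(cv2.cvtColor(snapshot(n),cv2.COLOR_RGB2BGR)[180:300,250:430],None,fx=4,fy=4))
E
python3 look.py 11
```

```text
15.6 [0.57570158 0.01073865 0.10005658] [-0.208 -0.017  2.456  1.638  0.327 -0.426] [ 3.1325913  -0.78321741  0.27606745] [-0.4  0.8 -0.4]
lean 0.783 heading 0.263 ytool [ 0.266 -0.964  0.006]
-0.018 P [0.5754 0.0112 0.0948] wd 0.365 shift cm [-0.38 -0.06  0.36]
0 P [0.5933 0.0093 0.0948] wd 0.382 shift cm [0.8  0.6  1.54]
0.018 P [0.6112 0.0075 0.0948] wd 0.4 shift cm [1.98 1.26 2.73]
0.022 P [0.6151 0.007  0.0948] wd 0.404 shift cm [2.25 1.4  2.99]
tip px [[336.22244562 230.64802075]]
```

View pics/scene11.png

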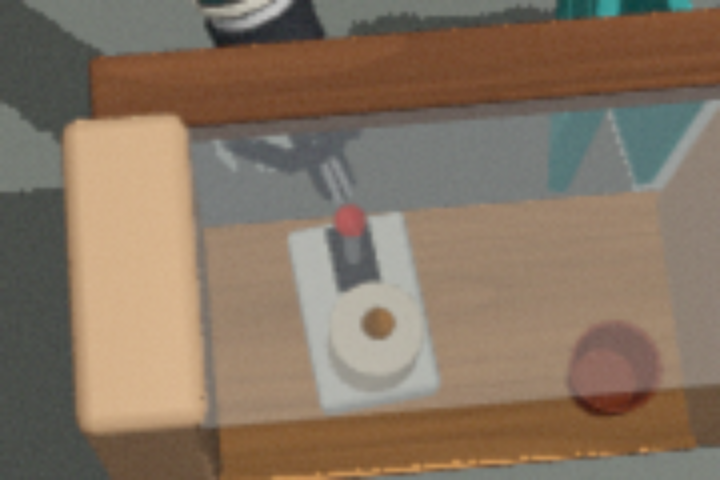

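drive_tool(motion=[[[-0.3,0,0.3,0,-1],[0.0,0.15,0.7,0,-1],[0.4,0.4,1.15,0,-1],[0.8,0.6,1.55,0,-1],[1.2,0.8,1.95,0,-1],[1.6,1.0,2.35,0,-1],[1.9,1.2,2.65,0,-1],[1.9,1.2,2.65,0,-1]]])

```text
time: 16.32
position: [0.6108, 0.0075, 0.0952]
tool_rot: [3.133, -0.784, 0.276]
ft_force: [-0.2, -0.4, -0.1]
gripper_width: -0.0001
```

```bash
python3 look.py 12
```

```text
16.3167 [0.61078098 0.00747413 0.09523847] [-0.197  0.061  2.388  1.682  0.321 -0.464] [ 3.13266461 -0.78366393  0.27602351] [-0.2 -0.4 -0.1]
lean 0.784 heading 0.263 ytool [ 0.266 -0.964  0.006]
-0.018 P [0.5753 0.0112 0.0948] wd 0.364 shift cm [-2.37 -1.31 -2.32]
0 P [0.5932 0.0093 0.0948] wd 0.382 shift cm [-1.19 -0.65 -1.13]
0.018 P [0.6111 0.0075 0.0948] wd 0.4 shift cm [-0.01  0.01  0.05]
0.022 P [0.6151 0.007  0.0948] wd 0.404 shift cm [0.26 0.16 0.32]
tip px [[338.52544472 242.53852002]]
```

View pics/scene12.png

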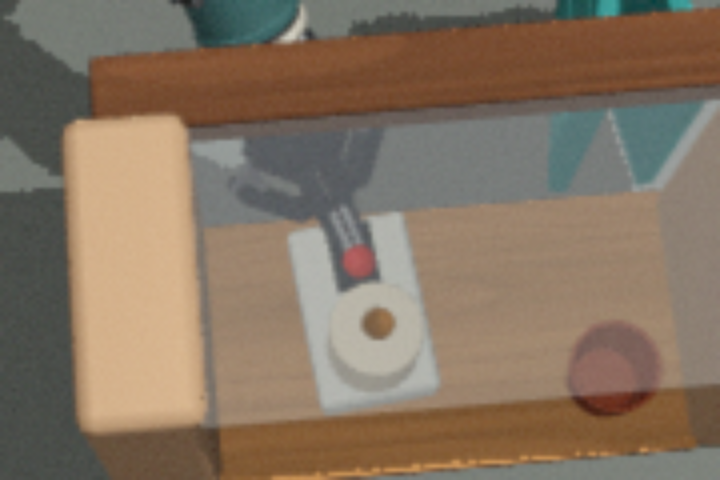

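drive_tool(motion=[[[0.2,0.13,0.25,0,-1],[0.4,0.25,0.45,0,-1],[0.5,0.3,0.55,0,-1],[0.5,0.3,0.55,0,-1],[0.5,0.3,0.55,0,-1]]])

```text
time: 16.78
position: [0.6164, 0.0065, 0.0927]
tool_rot: [3.133, -0.78, 0.275]
ft_force: [-7.3, -1.5, 0.8]
gripper_width: 0.0001
```

```bash
python3 look.py 13
python3 - <<'E'
from tog import *
for d in(-.018,.018): 
    b=lamp+d*u;p=proj('scene',N(b[0],b[1],.089))[0];print(d,(p-[250,180])*4)
E
```

```text
16.7833 [0.61637187 0.00650855 0.09269181] [-0.196  0.077  2.376  1.681  0.319 -0.463] [ 3.13342716 -0.77977937  0.27505864] [-7.3 -1.5  0.8]
lean 0.78 heading 0.263 ytool [ 0.266 -0.964  0.006]
-0.018 P [0.5754 0.0112 0.0949] wd 0.365 shift cm [-2.56 -1.55 -2.85]
0 P [0.5933 0.0094 0.0949] wd 0.383 shift cm [-1.37 -0.89 -1.67]
0.018 P [0.6112 0.0075 0.0949] wd 0.401 shift cm [-0.18 -0.23 -0.49]
0.022 P [0.6152 0.007  0.0949] wd 0.405 shift cm [ 0.08 -0.08 -0.23]
tip px [[338.71706576 244.62636126]]
-0.018 [348.25049531 218.70516917]
0.018 [357.34495542 265.94641199]
```

View pics/scene13.png

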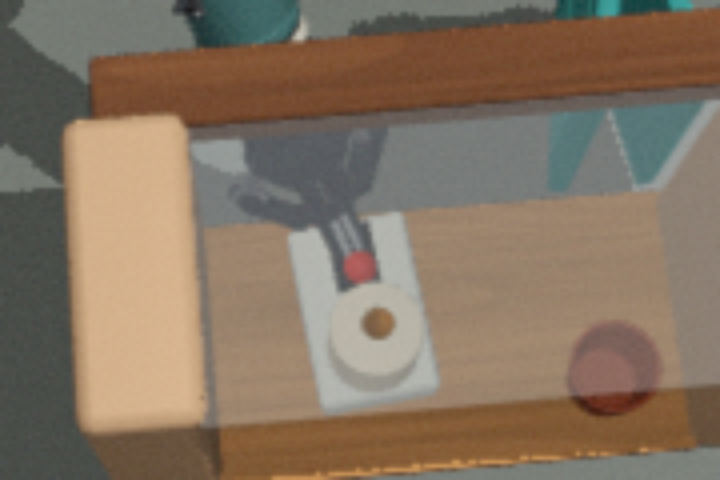

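drive_tool(motion=[[[0.15,0.08,0.15,0,-1],[0.25,0.12,0.25,0,-1],[0.25,0.12,0.25,0,-1]]])

```text
time: 17.08
position: [0.6175, 0.0064, 0.0915]
tool_rot: [3.134, -0.778, 0.275]
ft_force: [-26.4, -4.8, 17.6]
gripper_width: -0.0
```

```bash
python3 look.py 14
```

```text
17.0833 [0.61747833 0.0064268  0.09146513] [-0.196  0.081  2.373  1.679  0.319 -0.461] [ 3.13420432 -0.77755325  0.27485942] [-26.4  -4.8  17.6]
lean 0.778 heading 0.264 ytool [ 0.266 -0.964  0.005]
-0.018 P [0.5754 0.0112 0.095 ] wd 0.366 shift cm [-2.55 -1.58 -3.01]
0 P [0.5933 0.0093 0.095 ] wd 0.384 shift cm [-1.36 -0.92 -1.83]
0.018 P [0.6112 0.0075 0.095 ] wd 0.401 shift cm [-0.17 -0.27 -0.66]
0.022 P [0.6152 0.007  0.095 ] wd 0.405 shift cm [ 0.1  -0.12 -0.39]
tip px [[338.7830126  245.08398874]]
```

View pics/scene14.png

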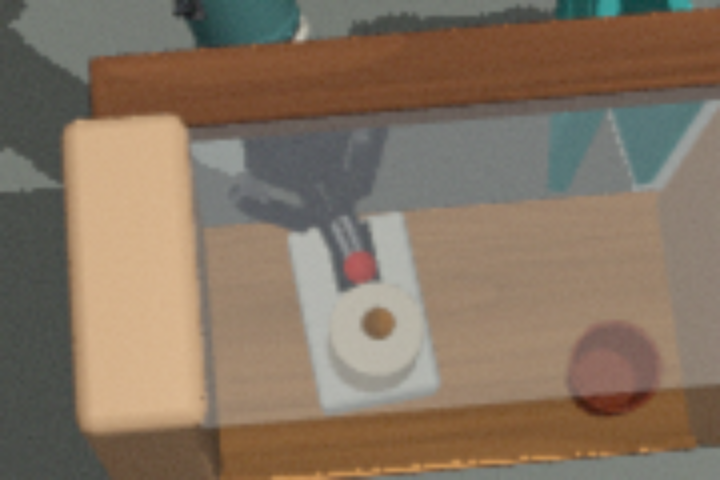

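drive_tool(motion=[[[-0.6,-0.4,-0.7,0,-1],[-1.2,-0.8,-1.4,0,-1],[-1.5,-1,-3,0,-1],[-1.5,-1,-6,0,-1],[-1.5,-1,-9,0,-1],[-1.5,-1,-12,0,-1],[-1.5,-1,-13,0,-1],[-1.5,-1,-13,0,-1]]])

```text
time: 17.8
position: [0.5165, -0.0113, 0.1765]
tool_rot: [3.13, -0.782, 0.278]
ft_force: [0.6, 0.0, 0.3]
gripper_width: -0.0003
```

```bash
python3 look.py 15
python3 - <<'E'
from h import *
import cv2
for n in('scene','top'): cv2.imwrite(f'pics/{n}16.png',cv2.cvtColor(snapshot(n),cv2.COLOR_RGB2BGR))
E
```

```text
17.8 [ 0.51652886 -0.01130836  0.17654869] [-0.317 -0.312  2.506  1.029  0.466  0.148] [ 3.12951408 -0.78212791  0.27761058] [0.6 0.  0.3]
lean 0.782 heading 0.26 ytool [ 0.266 -0.964  0.009]
-0.018 P [0.5754 0.0113 0.0949] wd 0.365 shift cm [-1.31 -0.68 10.21]
0 P [0.5933 0.0094 0.0949] wd 0.382 shift cm [-0.12 -0.02 11.4 ]
0.018 P [0.6112 0.0075 0.0949] wd 0.4 shift cm [ 1.06  0.63 12.58]
0.022 P [0.6151 0.0071 0.0949] wd 0.404 shift cm [ 1.33  0.78 12.84]
tip px [[323.59481026 206.13003453]]
```

View pics/scene15.png

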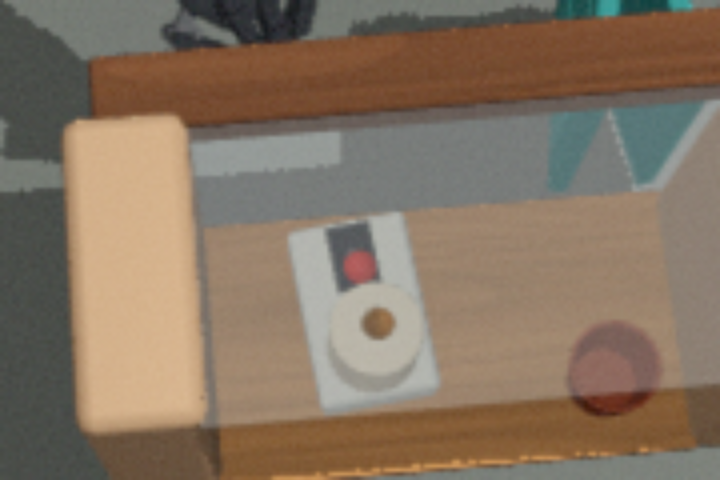

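View pics/scene16.png

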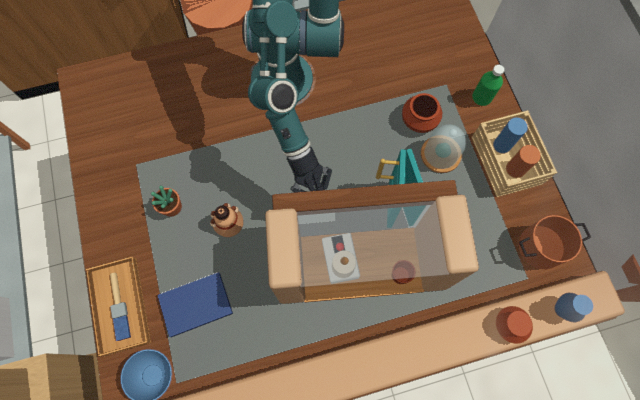

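View pics/top16.png

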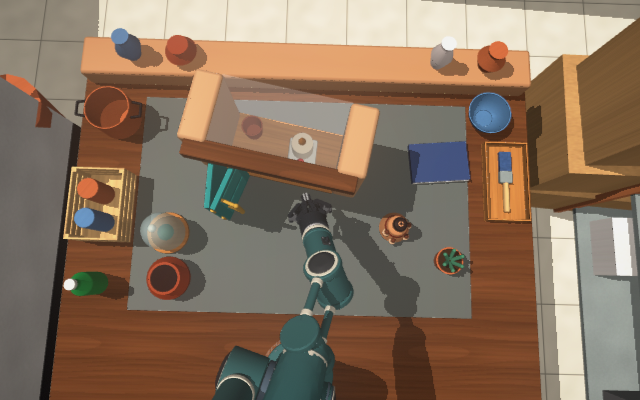

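Run:
```python
import cv2,numpy as np
a=cv2.imread('pics/scene0.png').astype(int);b=cv2.imread('pics/scene16.png').astype(int)
for n,(x0,y0,x1,y1) in dict(jar=(400,90,445,132),cloche=(420,122,468,172),story=(208,200,245,238),succ=(148,185,184,218),book=(155,270,235,335),cup=(388,258,418,288)).items():
    print(n,np.abs(a-b)[y0:y1,x0:x1].mean().round(1))
c=cv2.resize(b[130:200,360:460].astype(np.uint8),None,fx=6,fy=6);cv2.imwrite('pics/door16.png',c)
```

```text
jar 3.4
cloche 2.2
story 3.3
succ 2.8
book 2.5
cup 2.5
```

View pics/door16.png

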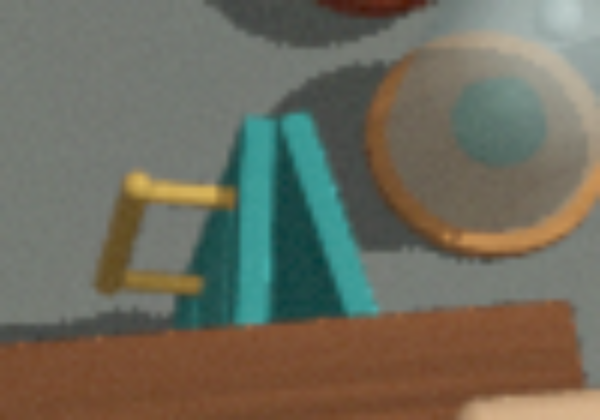

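```bash
python3 -c "
from station import *
print(state()['ft_force'],state()['time']);print(close_job())"
```

```text
[ 0.17671519  0.61163357 -0.23442238] 17.95
the job is handed in; nothing more can be done
None
```

The niche is lit: I folded the turquoise door fully open to the left by its brass handle and let go. I then pushed the red toggle over to the back stop and drew the arm clear. The job was handed in at 17.95 s of the 48 s allowed.

**Leaning the tool:** the moves only shift the tool and turn it about its own axis. To lean it back about 45°, I pressed against the arm's reach limit in single-row calls. I regripped the handle once, about 20 mm higher, when joint 3 came up to its limit.

**Last checks:**
- **Door:** the bar position and the angle between the panels in the picture both give a fold angle of about 1.40 rad, the stop. It stayed there after release.
- **Toggle:** the ball did not move further under 26 N and sits within about 1 pixel of its switched-on position after release. There was no visible light to confirm it, so this rests on the toggle's position alone.
- **Other things:** the jar, storyteller, cloche, cup, plant and book look unchanged from the first picture.
- **Arm:** the final force reading was about zero. The highest force I read was about 37 N, at the door's stop.

**One doubt:** joint 3 read 2.5709 against its stated limit of 2.57 for a moment during the pull. I can't tell whether that is rounding or a real overshoot.

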